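# Raise the vial tray one rung up its mast

### The job

Lift the vial tray by its handle up the slotted mast until the pawl has clicked past the first rung, which you must find by feel, then lower it gently until it sits on that first rung by itself, and let go. Do not take it on to the second rung, do not let it drop or force it down on the rung, and leave the carton and the bottles beside it where they are.

Things in the scene. Friction and masses are not known exactly. Their poses are not given: they have to be found in the camera images.
- stand: White base plate, 290 x 180 x 12 mm, with an upright aluminium mast, slotted at the rear,, 56 x 58 mm and 330 mm tall, fixed to the bench. Origin on the bench, on the mast's axis; z up; the tray projects from the mast towards the stand's own -x.
- mast_top (a point): Top of the mast, on its axis. Inside the mast, out of sight but for a 16 mm slot in its rear, round steel rungs lie 40 mm apart, one above the other. Their height differs from run to run: the tray seats on the first rung at a carriage value anywhere from 0.022 to 0.088, and on the second 0.040 higher. More than 40 N on a rung is too much.
- carriage (a joint): Height in m of the white tray with its slate sleeve above its bottom stop (black foot collar): 0 at the start, 0.14 at the top. It slides freely straight up and down, with hardly any friction, and falls if let go where no rung holds it. With its pawl it weighs 0.55 to 0.9 kg.
- pawl_pivot (a point): Pivot of the steel pawl in the carriage's sleeve. On the way up a rung tips its nose down and its dark tail (behind the mast) up: about 2 N of drag from 16 mm below the seat, then fading. It falls back by itself 13 mm above the seat (allow 16). Lowered from there it lands on the rung, which takes all the weight off the hand and cannot be passed downward. Lowered sooner, the tray just goes down again.
- handle (a point): Centre of the grip bar of the steel bow handle on the tray, axes as the stand's. Bar 80 mm along x, 14 mm along y, 12 mm high, end posts 56 mm apart inside. Take it from above, fingers closing along y. 115 mm from the mast's axis, 112 mm above the bench at carriage 0, 36 mm above the tray floor; vial rows to the height of the bar stand 45 to 62 mm to either side along y; the sleeve is 76 mm away.
- flask_mid (a point): Bystander: middle of an upright glass bottle, 58 mm across, 115 mm tall.
- jar_mid (a point): Bystander: middle of an upright amber jar, 52 mm across, 85 mm tall.
- carton_mid (a point): Bystander: middle of a cardboard carton, 80 x 120 x 55 mm.

How it is judged (in metres and radians):
At the end, for the whole second after the job is handed in: The carriage is at rest, 18 to 94 mm above its bottom stop, with its weight (more than 3 N) borne by the first rung (contact force between carriage and first_rung_c0 above 3 N and value of joint carriage between 0.018 and 0.094 m and velocity of joint carriage between -0.01 and 0.01 m/s); the robot touches nothing.
It fails at once if the tray was dropped or slammed: it fell faster than 0.25 m/s (velocity of joint carriage below -0.25 m/s).
It fails at once if the pawl was forced down on a rung with more than 40 N (contact force between carriage and first_rung_c0 above 40 N or contact force between carriage and second_rung_c0 above 40 N).
It fails at once if a bystander was moved more than 30 mm (distance of any of flask_mid, jar_mid, carton_mid from where it was at the start of the episode above 0.03 m).
It also fails if it takes over 58 s, if anything falls off the work surface, if the arm or the gripper's body presses on something with over 40 N, if the wrist force passes 120 N, or if a joint passes its speed limit or range.

### The arm

A 6-joint arm with a two-finger parallel gripper is mounted at the origin on the work surface. World frame = base frame: x ahead of the robot, y to its left, z up, the work surface at z = 0. Lengths are in mm, angles in rad, forces in N, time in s.
With the tool pointing down it reaches from about 325 to 775 mm from the base axis. Payload 5.5 kg.
Tool frame: the origin (TCP) lies at the very end of the fingers, on their centre line; the grasp point (between the pads) lies 19 mm behind it; z points along the fingers, y is the line along which they close (so a half turn about z gives the same grasp; the last joint's range is limited). The gripper opens to 85 mm and grips with 20 to 120 N. Pads are 22 mm wide; open, the fingers measure 114 mm over their backs; the gripper's body (76 mm by 85 mm) begins 54 mm behind the grasp point. The pads swing forward as they close: fully open they stand 13 mm farther back than shut.
Start: joints at [-1.305, 0.091, 1.231, -0, 1.82, -0.057], TCP at [190.334, -569.025, 231.275] pointing down, gripper open.
Joint ranges: [-2.87, 2.87], [-0.86, 2.18], [0.17, 2.46], [-1.51, 4.65], [0.06, 2.69], [-2.65, 2.65]. Speed limits (rad/s): [2.57, 2.57, 3.01, 3.14, 3.14, 3.14].

### API

Orientations are given as a rotation vector (axis times angle).
In Python, from rig import arm, capture, hand_in, models gives the robot as it stands.
- The arm moves only by the tool apply_moves, never from a script. Its argument "rows" is a list of rows, each a list of 3 entries, a list of its own where there are three numbers: the opening, from 0 (shut) to 1 (fully open), then the shift along the tool's x, y, z in mm, then the turn about the tool's z in rad. A call has 1 to 5 rows; each row is the pose to reach, as a shift and turn from the pose commanded when the call began, along the tool's axes at that moment; what a row does not reach only later rows make up. A row lasts 1/10 s, in which the tool goes at most 50 mm and 8.59 degrees, less where a joint would pass 70% of its speed; a pose out of reach is approached as far as the arm can. A call with a gripper value outside its range is refused whole. The fingers move at their own pace and stop on an object; "force" is the grip in N (left out, the last holds). Time passes only in rows, so rows that repeat a pose let the fingers close. It gives the time, the measured TCP pose, the force, the opening and the grip force at its end, in the units of the state.
- arm.get_state(): the state, without advancing time (a new reading comes with each control period).
- capture(name): name is "side" or "top"; returns a dict with "image" (400x640x3 uint8, red, green, blue), "fov_y" (degrees; the focal length in pixels is half the picture's height over the tangent of half this angle, whatever the lens; pixels are square), "cx", "cy" (the principal point, pixels), "rvec" (rotation vector, rad) and "tvec" (3), from world to camera coordinates, as OpenCV has them. Camera axes: x right, y down, z forward; pixel columns grow to the right and rows downward; lengths in mm; the calibration is good to about 2 mm. A picture is of the moment at which its call begins. There is no depth.
- hand_in(): hands the job in; it is judged then, once.
Trained networks look in the newest picture that a camera, given by its name, has taken for a name from the list of things; names that differ only in an ending like _2 or _b are one class to them, and where a whole thing is asked for, a point or a joint stands for the part that bears it (a point fixed in the world has none). Each returns a list of dicts, best first, with "score" (0 to 1); they miss things now and then, are a little off and sometimes report something else, mostly with a low value. They report only what shows in the picture. A call takes as long as a camera call.
- models.boxes_of(camera, target): "at" ([x, y, z] in mm, in world coordinates, good to about 4 mm: the middle of the surface that is visible of it).
The state is a dict: "time": time; "qpos": joint angles; "dq": joint speeds; "tau": joint torques, N m; "eef_pos": TCP position; "tcp_rot": TCP orientation; "ft_force": force on the tool from outside, world axes, zero at the start; "ft_torque": the same for the moment, N m; "gripper_width": finger opening in mm; "grasp_force": force on a finger pad.
Only numpy, scipy, OpenCV 4.12 (cv2) and the standard library are available. Lean on these libraries where they do the work, as an engineer would, in place of code of your own. Each camera call takes 0.05 s, during which the arm holds its last target. There are 200 camera calls.

## Working session

There is one attempt and no reset: what is moved stays moved. The work goes in short steps, Python scripts to look and compute and a tool call to move; the robot and the scene stay as the last step left them, time stands still between calls to the robot, and variables do not carry over. Pictures are saved under pics/ and viewed, at most 10 in all, crops included, and the job is handed in when it is done.

Besides the shell and the picture viewer there is one more tool, called after "Emit:" as name([rows], argument=value, ...), one row to a line, values as JSON. apply_moves: Moves the arm, as the interface text tells. Its arguments: {"type":"object","properties":{"rows":{"type":"array"},"force":{"type":"number"}},"required":["rows"]}

```bash
mkdir -p pics
cat > h.py <<'E'
import numpy as np, cv2
from rig import arm, capture, hand_in, models
def P(c):
    R=cv2.Rodrigues(np.array(c["rvec"],float))[0]; t=np.array(c["tvec"],float).reshape(3)
    h,w=c["image"].shape[:2]; f=h/2/np.tan(np.radians(c["fov_y"])/2)
    K=np.array([[f,0,c["cx"]],[0,f,c["cy"]],[0,0,1]]); return K@np.c_[R,t]
def tri(ca,pa,cb,pb):
    X=cv2.triangulatePoints(P(ca),P(cb),np.array(pa,float).reshape(2,1),np.array(pb,float).reshape(2,1))[:,0]; return X[:3]/X[3]
def proj(c,X):
    p=P(c)@np.r_[X,1]; return p[:2]/p[2]
E
python3 - <<'E'
from h import *
import pickle
d={}
for n in("side","top"):
    c=capture(n); d[n]=c; cv2.imwrite(f"pics/{n}0.png",c["image"][:,:,::-1])
    print(n,c["fov_y"],np.round(-cv2.Rodrigues(np.array(c["rvec"],float))[0].T@np.array(c["tvec"],float).reshape(3)))
    for t in("handle","stand","mast_top","carriage","flask_mid","jar_mid","carton_mid"):
        print(t,[(round(b["score"],2),np.round(b["at"]).tolist()) for b in models.boxes_of(n,t)[:2]])
pickle.dump(d,open("d0.pkl","wb"))
s=arm.get_state(); print({k:np.round(v,3) for k,v in s.items()})
E
```

```text
side 57.39667126075304 [905. 438. 661.]
handle [(0.89, [524.0, 88.0, 94.0])]
stand [(0.85, [525.0, 165.0, 87.0])]
mast_top [(0.96, [524.0, 168.0, 90.0])]
carriage [(0.61, [526.0, 83.0, 94.0])]
flask_mid [(0.89, [683.0, 62.0, 71.0])]
jar_mid [(0.62, [660.0, 189.0, 76.0])]
carton_mid [(0.87, [529.0, -94.0, 50.0])]
top 57.02106004836453 [ 429.   18. 1016.]
handle [(0.78, [498.0, 58.0, 76.0])]
stand [(0.84, [490.0, 109.0, 75.0])]
mast_top [(0.92, [487.0, 109.0, 74.0])]
carriage [(0.7, [496.0, 59.0, 77.0])]
flask_mid [(0.76, [662.0, 43.0, 80.0])]
jar_mid [(0.62, [646.0, 173.0, 84.0])]
carton_mid [(0.94, [506.0, -103.0, 57.0])]
{'time': np.float64(0.8), 'qpos': array([-1.305,  0.091,  1.231,  0.   ,  1.82 , -0.057]), 'dq': array([-0.001, -0.   ,  0.001, -0.001,  0.001,  0.002]), 'tau': array([-1.0000e-03, -4.5842e+01, -4.1807e+01, -0.0000e+00,  1.0000e-03,
       -0.0000e+00]), 'eef_pos': array([ 190.337, -569.011,  231.278]), 'tcp_rot': array([-3.101, -0.505, -0.   ]), 'ft_force': array([-0.588,  0.048, -0.196]), 'ft_torque': array([-0.037, -0.003, -0.037]), 'grasp_force': np.float64(0.0), 'gripper_width': np.float64(85.55)}
```

View pics/side0.png

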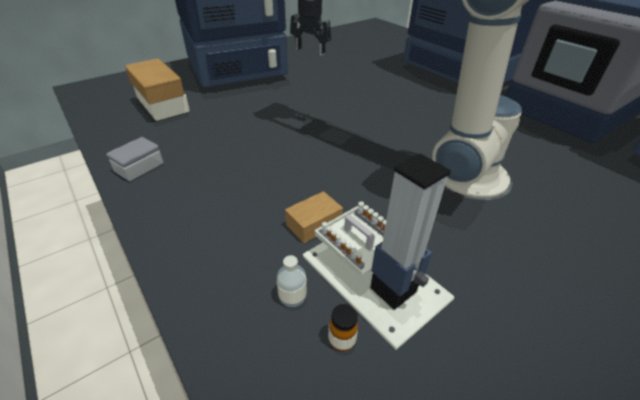

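View pics/top0.png

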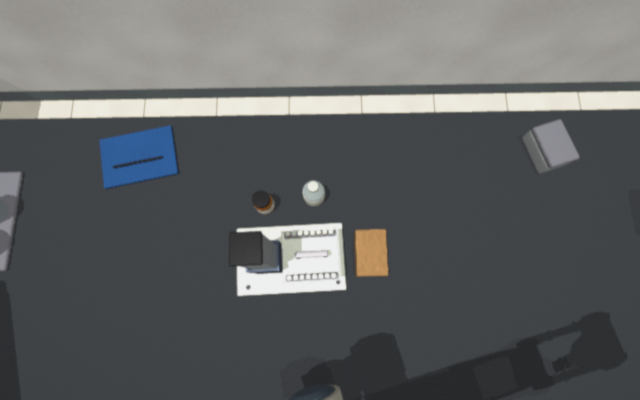

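The side view shows the handle bar near (360,231) and the mast top at (420,170). In the top view the bar is near (312,254) and the mast top at (246,248), with the carton at (372,252) and the bottles at (314,193) and (263,202). I'll zoom in for finer pixels.

Run:
```python
import cv2,numpy as np
a=cv2.imread("pics/side0.png")[190:270,310:410]; b=cv2.imread("pics/top0.png")[215:300,230:350]
z=lambda i,k:cv2.resize(i,None,fx=k,fy=k,interpolation=cv2.INTER_CUBIC)
A=z(a,4);B=z(b,3.33)
h=max(A.shape[0],B.shape[0]); pad=lambda i:cv2.copyMakeBorder(i,0,h-i.shape[0],0,0,0)
cv2.imwrite("pics/zoom.png",np.hstack([pad(A),pad(B)])[:, :800]); print(A.shape,B.shape)
```

```text
(320, 400, 3) (283, 400, 3)
```

View pics/zoom.png

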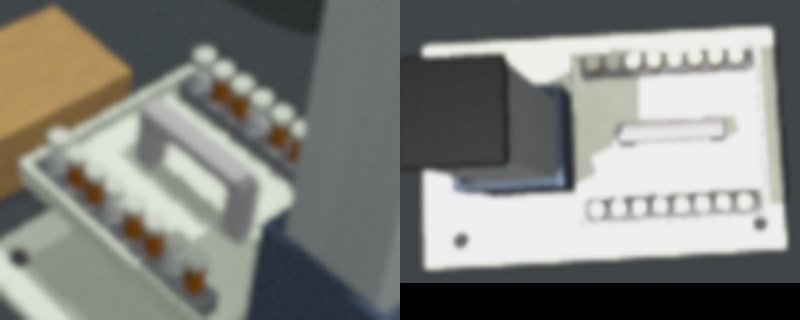

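The zoom shows the bar's top-face ends: in the side view the far end is at about (347.5,215) and the mast end at (371.8,235.5). In the top view the mast end is at (295.8,254.2) and the far end at (327.3,253.5).

Run:
```python
from h import *
import pickle
from scipy.spatial.transform import Rotation as R
d=pickle.load(open("d0.pkl","rb")); s,t=d["side"],d["top"]
m=tri(s,(371.8,235.5),t,(295.8,254.2)); f=tri(s,(347.5,215),t,(327.3,253.5))
print(m,f,np.linalg.norm(m-f),"mid",(m+f)/2)
ax=(f-m)/np.linalg.norm(f-m); print("yaw of bar(stand -x)",np.arctan2(ax[1],ax[0]))
c=(m+f)/2; mast=c-ax*115; mast[2]=330
print("mast pred top proj",proj(t,mast),proj(s,mast))
st=arm.get_state(); M=R.from_rotvec(st["tcp_rot"]).as_matrix(); print(M.round(3))
# base plate hole/corners edges direction in top (z=12)
def atz(c,p,z):
    Pm=P(c);A=Pm[:,:2]-0
    H=np.c_[Pm[:,0],Pm[:,1],Pm[:,2]*z+Pm[:,3]]; X=np.linalg.solve(H,np.r_[p,1]); return X[:2]/X[2]
for p in((236.8,296),(346,289.5),(342,223)): print(atz(t,p,12))
```

```text
[501.70530672  86.80203724 115.85229106] [502.32941953  10.10021073 115.68904328] 76.70453934986934 mid [502.01736313  48.45112399 115.77066717]
yaw of bar(stand -x) -1.5626596361580445
mast pred top proj [245.57140338 246.17691009] [420.10442202 168.40407795]
[[ 0.948  0.317  0.   ]
 [ 0.317 -0.948  0.   ]
 [ 0.    -0.    -1.   ]]
[402.65087429 250.42238768]
[415.50901543 -39.623592  ]
[594.62856227 -33.43563371]
```

Emit:
apply_moves([
  [0.4, [35, -34, 0], -0.14],
  [0.4, [70, -69, 0], -0.28],
  [0.4, [105, -104, 0], -0.42],
  [0.4, [140, -138, 0], -0.56],
  [0.4, [175, -173, 0], -0.7],
], force=40)

```text
time: 1.3
eef_pos: [301.9, -347.7, 231.4]
tcp_rot: [2.735, 1.544, 0.0]
ft_force: [0.3, -0.3, 0.3]
gripper_width: 34.2
grasp_force: 0.0
```

Emit:
apply_moves([
  [0.4, [48, -4, 0], -0.12],
  [0.4, [96, -8, 0], -0.24],
  [0.4, [144, -12, 0], -0.36],
  [0.4, [192, -16, 0], -0.48],
  [0.4, [240, -20, 0], -0.58],
])

```text
time: 1.8
eef_pos: [409.9, -132.3, 231.7]
tcp_rot: [2.18, 2.261, 0.001]
ft_force: [0.6, -0.2, 0.3]
gripper_width: 34.2
grasp_force: 0.0
```

```bash
cat >> h.py <<'E'
from scipy.spatial.transform import Rotation as R
def todo(goal,yawx):
    s=arm.get_state(); M=R.from_rotvec(s["tcp_rot"]).as_matrix()
    a=np.arctan2(M[1,0],M[0,0]); print("shift",(M.T@(np.array(goal)-s["eef_pos"])).round(1),"turn",round(-(yawx-a),3),"F",np.round(s["ft_force"],2),np.round(s["eef_pos"],1))
E
python3 -c "
from h import *
todo([502,48.5,180],1.60)"
```

```text
shift [177.4  98.6  51.7] turn 0.007 F [ 0.56 -0.22  0.28] [ 409.9 -132.3  231.7]
```

Emit:
apply_moves([
  [0.4, [42, 24, 0], 0],
  [0.4, [84, 47, 0], 0],
  [0.4, [126, 71, 0], 0],
  [0.4, [168, 95, 20], 0],
  [0.4, [178, 98.5, 40], 0],
])

```text
time: 2.3
eef_pos: [503.6, 50.8, 191.3]
tcp_rot: [2.18, 2.261, 0.004]
ft_force: [-0.6, -1.0, -1.5]
gripper_width: 34.5
grasp_force: 0.0
```

Run:
```python
from h import *
todo([502,48.5,93],1.60)
c=capture("top"); s=capture("side")
z=lambda i,k:cv2.resize(i,None,fx=k,fy=k,interpolation=cv2.INTER_CUBIC)
A=z(s["image"][150:270,290:410],3.3);B=z(c["image"][195:315,240:360],3.3)
cv2.imwrite("pics/ap.png",np.hstack([A,B])[:,:,::-1])
e=arm.get_state()["eef_pos"]; print(proj(s,e),proj(c,e))
```

```text
shift [-2.3 -1.9 98.3] turn 0.007 F [-0.59 -0.97 -1.47] [503.6  50.8 191.3]
[362.31340217 199.07582104] [310.00652134 251.93180888]
```

View pics/ap.png

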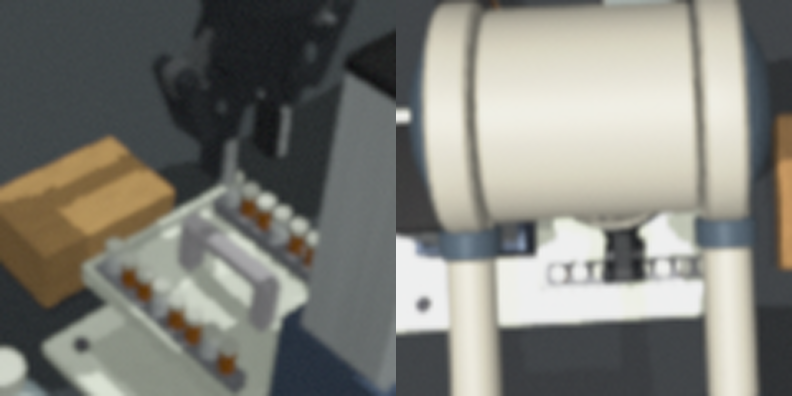

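The left crop shows the open fingers above the bar, at crop (235,165) and (280,130). The right crop shows the wrist hiding the tray. I'll check the wrist's clearance to the mast in the full side picture.

Run:
```python
from h import *
todo([502,48.5,93],1.60)
s=capture("side"); cv2.imwrite("pics/s2.png",s["image"][:,:,::-1])
```

```text
shift [-0.4  1.5 94.6] turn 0.006 F [-0.83 -0.79 -0.24] [501.1  48.8 187.6]
```

View pics/s2.png

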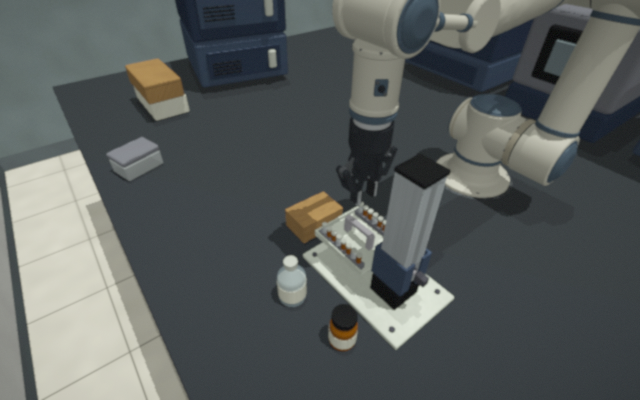

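The wrist is well above the mast top at (420,170), and the gripper is clear of it. Next I descend.

Emit:
apply_moves([
  [0.45, [0, 0, 25], 0],
  [0.45, [0, 0, 50], 0],
  [0.45, [0, 0, 65], 0],
  [0.45, [0, 0, 72], 0],
  [0.45, [0, 0, 72], 0],
])

```text
time: 2.95
eef_pos: [501.9, 46.2, 119.3]
tcp_rot: [-2.187, -2.255, 0.001]
ft_force: [-0.4, 0.7, -0.0]
gripper_width: 38.5
grasp_force: 0.0
```

Run:
```python
from h import *
s=capture("side"); cv2.imwrite("pics/s3.png",cv2.resize(s["image"][150:270,310:430],None,fx=5,fy=5,interpolation=cv2.INTER_CUBIC)[:,:,::-1])
todo([502,48.5,92],1.60)
```

```text
shift [ 2.1 -0.3 28.2] turn 0.002 F [ 1.02 -0.9   0.57] [502.4  46.4 120.2]
```

View pics/s3.png

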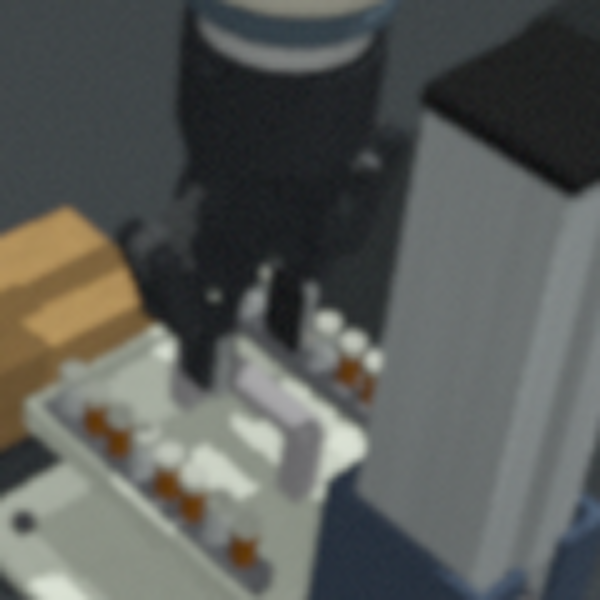

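The picture shows the fingers straddling the bar's middle, which should be at crop (248,376). The tips are at crop (195,385) and (290,340), clear of both vial rows. I'll go down and close.

Emit:
apply_moves([
  [0.45, [1, 0, 14], 0],
  [0.45, [2, 0, 26], 0],
  [0.45, [2, 0, 28], 0],
  [0.25, [2, 0, 28], 0],
  [0.15, [2, 0, 28], 0],
], force=40)

```text
time: 3.5
eef_pos: [503.2, 49.0, 91.5]
tcp_rot: [2.184, 2.256, 0.003]
ft_force: [-5.3, 0.5, -5.8]
gripper_width: 13.3
grasp_force: 28.0
```

Emit:
apply_moves([
  [0, [0, 0, 0], 0],
  [0, [0, 0, 0], 0],
  [0, [0, 0, 0], 0],
  [0, [0, 0, 0], 0],
  [0, [0, 0, 0], 0],
], force=40)

```text
time: 4.0
eef_pos: [503.1, 49.0, 91.3]
tcp_rot: [2.184, 2.256, 0.003]
ft_force: [5.4, 0.3, -5.5]
gripper_width: 13.2
grasp_force: 41.2
```

```bash
python3 -c "
from h import *
s=arm.get_state();print({k:np.round(s[k],2) for k in('eef_pos','ft_force','gripper_width','grasp_force')})"
```

```text
{'eef_pos': array([503.13,  49.01,  91.32]), 'ft_force': array([ 5.44,  0.3 , -5.47]), 'gripper_width': np.float64(13.23), 'grasp_force': np.float64(41.17)}
```

Emit:
apply_moves([
  [0, [0, 0, -1], 0],
  [0, [0, 0, -2], 0],
  [0, [0, 0, -3], 0],
  [0, [0, 0, -3], 0],
  [0, [0, 0, -3], 0],
], force=60)

```text
time: 4.5
eef_pos: [503.1, 49.0, 93.9]
tcp_rot: [2.184, 2.256, 0.003]
ft_force: [6.7, 0.4, -6.9]
gripper_width: 13.0
grasp_force: 59.5
```

Emit:
apply_moves([
  [0, [0, 0, -1], 0],
  [0, [0, 0, -2], 0],
  [0, [0, 0, -3], 0],
  [0, [0, 0, -3], 0],
  [0, [0, 0, -3], 0],
])

```text
time: 5.0
eef_pos: [503.1, 49.0, 96.9]
tcp_rot: [2.184, 2.256, 0.003]
ft_force: [7.5, 0.5, -6.3]
gripper_width: 13.0
grasp_force: 59.6
```

Emit:
apply_moves([
  [0, [0, 0, -1], 0],
  [0, [0, 0, -2], 0],
  [0, [0, 0, -3], 0],
  [0, [0, 0, -4], 0],
  [0, [0, 0, -4], 0],
])

```text
time: 5.5
eef_pos: [503.1, 49.0, 100.9]
tcp_rot: [2.184, 2.256, 0.003]
ft_force: [7.1, 1.2, -7.1]
gripper_width: 13.0
grasp_force: 59.6
```

Emit:
apply_moves([
  [0, [0, 0, -1], 0],
  [0, [0, 0, -2], 0],
  [0, [0, 0, -3], 0],
  [0, [0, 0, -4], 0],
  [0, [0, 0, -4], 0],
])

```text
time: 6.0
eef_pos: [503.1, 49.0, 104.9]
tcp_rot: [2.184, 2.256, 0.003]
ft_force: [6.2, 0.6, -6.4]
gripper_width: 13.0
grasp_force: 59.6
```

Emit:
apply_moves([
  [0, [0, 0, -1], 0],
  [0, [0, 0, -2], 0],
  [0, [0, 0, -3], 0],
  [0, [0, 0, -4], 0],
  [0, [0, 0, -4], 0],
])

```text
time: 6.5
eef_pos: [503.1, 49.0, 108.8]
tcp_rot: [2.184, 2.256, 0.002]
ft_force: [7.0, 1.3, -7.0]
gripper_width: 13.1
grasp_force: 59.6
```

Emit:
apply_moves([
  [0, [0, 0, -1], 0],
  [0, [0, 0, -2], 0],
  [0, [0, 0, -3], 0],
  [0, [0, 0, -4], 0],
  [0, [0, 0, -4], 0],
])

```text
time: 7.0
eef_pos: [503.1, 49.0, 112.8]
tcp_rot: [2.184, 2.256, 0.002]
ft_force: [7.3, 0.0, -6.9]
gripper_width: 12.9
grasp_force: 59.6
```

Emit:
apply_moves([
  [0, [0, 0, -1], 0],
  [0, [0, 0, -2], 0],
  [0, [0, 0, -3], 0],
  [0, [0, 0, -4], 0],
  [0, [0, 0, -4], 0],
])

```text
time: 7.5
eef_pos: [503.1, 49.0, 116.8]
tcp_rot: [2.184, 2.256, 0.003]
ft_force: [6.8, 0.9, -7.9]
gripper_width: 13.1
grasp_force: 59.6
```

Emit:
apply_moves([
  [0, [0, 0, -1], 0],
  [0, [0, 0, -2], 0],
  [0, [0, 0, -3], 0],
  [0, [0, 0, -4], 0],
  [0, [0, 0, -4], 0],
])

```text
time: 8.0
eef_pos: [503.1, 49.0, 120.3]
tcp_rot: [2.184, 2.256, 0.002]
ft_force: [7.9, 0.6, -9.9]
gripper_width: 13.0
grasp_force: 59.2
```

Emit:
apply_moves([
  [0, [0, 0, -1], 0],
  [0, [0, 0, -2], 0],
  [0, [0, 0, -3], 0],
  [0, [0, 0, -4], 0],
  [0, [0, 0, -4], 0],
])

```text
time: 8.5
eef_pos: [503.1, 49.0, 124.2]
tcp_rot: [2.184, 2.256, 0.002]
ft_force: [8.1, 0.8, -9.4]
gripper_width: 13.1
grasp_force: 59.3
```

Emit:
apply_moves([
  [0, [0, 0, -1], 0],
  [0, [0, 0, -2], 0],
  [0, [0, 0, -3], 0],
  [0, [0, 0, -4], 0],
  [0, [0, 0, -4], 0],
])

```text
time: 9.0
eef_pos: [503.1, 49.0, 128.2]
tcp_rot: [2.184, 2.256, 0.002]
ft_force: [8.2, 0.6, -9.4]
gripper_width: 12.8
grasp_force: 59.3
```

Emit:
apply_moves([
  [0, [0, 0, -1], 0],
  [0, [0, 0, -2], 0],
  [0, [0, 0, -3], 0],
  [0, [0, 0, -4], 0],
  [0, [0, 0, -4], 0],
])

```text
time: 9.5
eef_pos: [503.1, 49.0, 132.3]
tcp_rot: [2.184, 2.256, 0.002]
ft_force: [7.7, 0.8, -8.8]
gripper_width: 12.8
grasp_force: 59.4
```

Emit:
apply_moves([
  [0, [0, 0, -1], 0],
  [0, [0, 0, -2], 0],
  [0, [0, 0, -3], 0],
  [0, [0, 0, -4], 0],
  [0, [0, 0, -4], 0],
])

```text
time: 10.0
eef_pos: [503.1, 49.0, 136.4]
tcp_rot: [2.184, 2.256, 0.002]
ft_force: [7.8, 0.0, -7.6]
gripper_width: 13.0
grasp_force: 59.4
```

Emit:
apply_moves([
  [0, [0, 0, -1], 0],
  [0, [0, 0, -2], 0],
  [0, [0, 0, -3], 0],
  [0, [0, 0, -4], 0],
  [0, [0, 0, -4], 0],
])

```text
time: 10.5
eef_pos: [503.1, 49.0, 140.5]
tcp_rot: [2.184, 2.256, 0.002]
ft_force: [7.4, 0.5, -7.8]
gripper_width: 13.0
grasp_force: 59.5
```

Emit:
apply_moves([
  [0, [0, 0, -1], 0],
  [0, [0, 0, -2], 0],
  [0, [0, 0, -3], 0],
  [0, [0, 0, -4], 0],
  [0, [0, 0, -4], 0],
])

```text
time: 11.0
eef_pos: [503.1, 49.0, 144.7]
tcp_rot: [2.184, 2.256, 0.002]
ft_force: [6.8, 0.5, -6.7]
gripper_width: 12.9
grasp_force: 59.6
```

Emit:
apply_moves([
  [0, [0, 0, -2], 0],
  [0, [0, 0, -4], 0],
  [0, [0, 0, -6], 0],
  [0, [0, 0, -8], 0],
  [0, [0, 0, -8], 0],
])

```text
time: 11.5
eef_pos: [503.1, 49.0, 152.8]
tcp_rot: [2.184, 2.256, 0.002]
ft_force: [7.2, 1.1, -6.7]
gripper_width: 13.0
grasp_force: 64.1
```

Emit:
apply_moves([
  [0, [0, 0, 0], 0],
  [0, [0, 0, 0], 0],
  [0, [0, 0, 0], 0],
])

```text
time: 11.8
eef_pos: [503.1, 49.0, 152.6]
tcp_rot: [2.184, 2.256, 0.002]
ft_force: [6.5, 0.2, -7.5]
gripper_width: 13.0
grasp_force: 64.1
```

Emit:
apply_moves([
  [0, [0, 0, 3], 0],
  [0, [0, 0, 6], 0],
  [0, [0, 0, 9], 0],
  [0, [0, 0, 12], 0],
  [0, [0, 0, 13], 0],
])

```text
time: 12.3
eef_pos: [503.1, 49.0, 139.3]
tcp_rot: [2.184, 2.256, 0.002]
ft_force: [7.9, 0.2, -6.4]
gripper_width: 12.9
grasp_force: 64.1
```

Emit:
apply_moves([
  [0, [0, 0, 0.5], 0],
  [0, [0, 0, 1], 0],
  [0, [0, 0, 1.5], 0],
  [0, [0, 0, 1.5], 0],
  [0, [0, 0, 1.5], 0],
])

```text
time: 12.8
eef_pos: [503.1, 49.0, 138.1]
tcp_rot: [2.184, 2.256, 0.002]
ft_force: [6.5, -0.1, -7.7]
gripper_width: 12.4
grasp_force: 64.1
```

Emit:
apply_moves([
  [0, [0, 0, 0.3], 0],
  [0, [0, 0, 0.7], 0],
  [0, [0, 0, 1], 0],
  [0, [0, 0, 1], 0],
])

```text
time: 13.2
eef_pos: [503.1, 49.0, 137.1]
tcp_rot: [2.184, 2.256, 0.002]
ft_force: [6.7, -0.1, -7.8]
gripper_width: 12.7
grasp_force: 64.1
```

Emit:
apply_moves([
  [0, [0, 0, 0.3], 0],
  [0, [0, 0, 0.5], 0],
  [0, [0, 0, 0.7], 0],
  [0, [0, 0, 0.7], 0],
])

```text
time: 13.6
eef_pos: [503.1, 49.0, 136.9]
tcp_rot: [2.184, 2.256, 0.003]
ft_force: [7.0, 0.2, -5.7]
gripper_width: 12.6
grasp_force: 64.3
```

Emit:
apply_moves([
  [0, [0, 0, 0.2], 0],
  [0, [0, 0, 0.4], 0],
  [0, [0, 0, 0.4], 0],
])

```text
time: 13.9
eef_pos: [503.1, 49.0, 136.8]
tcp_rot: [2.184, 2.256, 0.003]
ft_force: [5.4, 0.3, -4.1]
gripper_width: 12.6
grasp_force: 64.5
```

Emit:
apply_moves([
  [0, [0, 0, 0.2], 0],
  [0, [0, 0, 0.4], 0],
  [0, [0, 0, 0.4], 0],
])

```text
time: 14.2
eef_pos: [503.1, 49.0, 136.7]
tcp_rot: [2.184, 2.256, 0.003]
ft_force: [4.4, -0.0, -3.1]
gripper_width: 13.1
grasp_force: 64.7
```

Emit:
apply_moves([
  [0, [0, 0, 0.3], 0],
  [0, [0, 0, 0.6], 0],
  [0, [0, 0, 0.9], 0],
  [0, [0, 0, 0.9], 0],
])

```text
time: 14.6
eef_pos: [503.1, 49.0, 136.4]
tcp_rot: [2.184, 2.255, 0.004]
ft_force: [6.1, 0.1, -0.4]
gripper_width: 12.9
grasp_force: 65.1
```

Emit:
apply_moves([
  [0, [0, 0, 0.2], 0],
  [0, [0, 0, 0.4], 0],
  [0, [0, 0, 0.4], 0],
])

```text
time: 14.9
eef_pos: [503.1, 49.0, 136.4]
tcp_rot: [2.184, 2.255, 0.004]
ft_force: [4.9, 1.8, 3.4]
gripper_width: 12.7
grasp_force: 65.4
```

The rung now carries the whole weight, and z holds at 136.4. I'll release.

Emit:
apply_moves([
  [0.05, [0, 0, -0.3], 0],
  [0.2, [0, 0, -0.3], 0],
  [0.3, [0, 0, -0.3], 0],
  [0.45, [0, 0, -0.3], 0],
  [0.45, [0, 0, -0.3], 0],
], force=20)

```text
time: 15.4
eef_pos: [501.8, 48.9, 135.1]
tcp_rot: [-2.185, -2.256, 0.001]
ft_force: [0.6, -0.2, 1.0]
gripper_width: 38.5
grasp_force: 0.0
```

Emit:
apply_moves([
  [0.45, [0, 0, 0], 0],
  [0.45, [0, 0, 0], 0],
])

```text
time: 15.6
eef_pos: [502.0, 48.9, 135.2]
tcp_rot: [-2.185, -2.257, 0.0]
ft_force: [0.4, 0.4, -0.3]
gripper_width: 38.3
grasp_force: 0.0
```

Emit:
apply_moves([
  [0.45, [0, 0, -10], 0],
  [0.45, [0, 0, -30], 0],
  [0.45, [0, 0, -60], 0],
  [0.45, [0, 0, -90], 0],
  [0.45, [0, 0, -110], 0],
])

```text
time: 16.1
eef_pos: [502.4, 48.9, 248.8]
tcp_rot: [2.184, 2.255, 0.004]
ft_force: [0.1, 0.1, 0.9]
gripper_width: 38.5
grasp_force: 0.0
```

Emit:
apply_moves([
  [0.45, [0, 0, 0], 0],
  [0.45, [0, 0, 0], 0],
  [0.45, [0, 0, 0], 0],
])

```text
time: 16.4
eef_pos: [501.7, 48.9, 243.9]
tcp_rot: [-2.185, -2.256, 0.002]
ft_force: [-0.0, 0.2, -0.0]
gripper_width: 38.4
grasp_force: 0.0
```

Run:
```python
from h import *
s=capture("side"); cv2.imwrite("pics/s4.png",cv2.resize(s["image"][150:350,270:470],None,fx=3,fy=3,interpolation=cv2.INTER_CUBIC)[:,:,::-1])
for t in("flask_mid","jar_mid","carton_mid"): print(t,[np.round(b["at"]).tolist() for b in models.boxes_of("side",t)[:1]])
for X in([501.7,86.8,118],[501.7,86.8,163]): print((proj(s,X)-[270,150])*3)
todo([502,48,245],1.6)
```

```text
flask_mid [[683.0, 59.0, 72.0]]
jar_mid [[664.0, 192.0, 72.0]]
carton_mid [[541.0, -101.0, 56.0]]
[304.35914438 254.11392642]
[311.57566444 206.5416396 ]
shift [-0.9  0.2 -0.9] turn 0.003 F [-0.06 -0.22  0.1 ] [501.7  48.9 244.1]
```

View pics/s4.png

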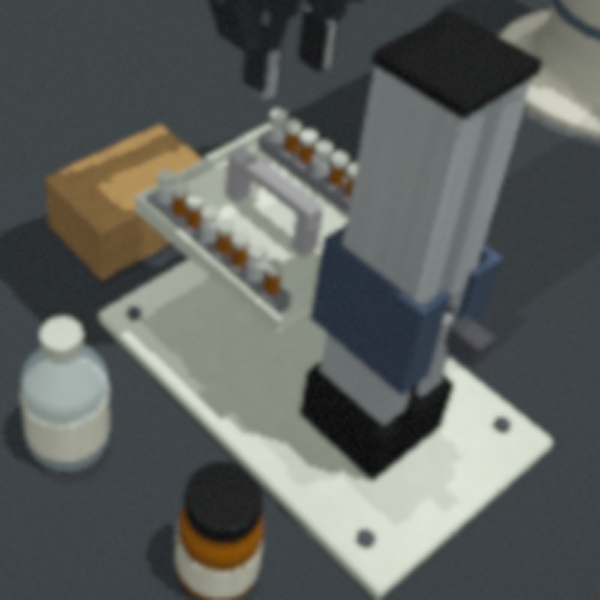

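The tray now stays up without the gripper. The bar's mast end is at crop (312,208), matching the 45 mm lift I predicted. The sleeve is clear of the black foot collar, the bystanders are in place and the gripper is free.

```bash
python3 -c "
from rig import hand_in
print(hand_in())"
```

```text
the job is handed in; nothing more can be done
None
```

The tray is sitting by itself on the first rung, about 45 mm above its bottom stop; it is released, the carton and bottles were not disturbed, and the job is handed in, though the hand-in call returned no verdict.

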